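# Release a finished amplifier board from its hold-down jig

## Robot

A 6-joint arm with a two-finger parallel gripper is mounted at the origin on the work surface. World frame = base frame: x ahead of the robot, y to its left, z up, the work surface at z = 0. Lengths are in m, angles in rad, forces in N, time in s.
With the tool pointing down it reaches from about 0.375 to 0.825 m from the base axis. Payload 5.5 kg.
Tool frame: the origin (TCP) lies at the centre of the arm's flange, where the gripper is bolted on; the fingertips stand 173 mm ahead of it and the grasp point (between the pads) lies 155 mm ahead of it; z points along the fingers, y is the line along which they close (so a half turn about z gives the same grasp; the last joint's range is limited). The gripper opens to 85 mm and grips with 20 to 120 N. Pads are 22 mm wide; open, the fingers measure 114 mm over their backs; the gripper's body (76 mm by 85 mm) begins 54 mm behind the grasp point. The pads swing forward as they close: fully open they stand 13 mm farther back than shut.
Start: joints at [1.269, 0.314, -0.047, 1.21, 0, 1.571], TCP at [0.178, 0.573, 0.405] pointing down, gripper open.
Joint ranges: [-2.67, 2.67], [-0.69, 1.73], [-1.03, 1.25], [-2.08, 2.16], [-1.42, 1.45], [-3.14, 3.14]. Speed limits (rad/s): [2.39, 2.39, 3.01, 3.14, 3.14, 3.14].

## Interface

Orientations are given as a rotation vector (axis times angle).
In Python, from plant import env gives the robot as it stands.
- The arm moves only by the shell command python3 -m pendant 'ROWS' [FORCE]. ROWS is JSON, a list of rows, each an object of numbers: "dx", "dy", "dz": the shift along the tool's x, y, z in mm; "turn": the turn about the tool's z in degrees; "gripper": the opening, from -1 (shut) to 1 (fully open). In form: [{"dx": .., "dy": .., "dz": .., "turn": .., "gripper": ..}, ...]. A call has 1 to 12 rows; each row is the pose to reach, as a shift and turn from the pose commanded when the call began, along the tool's axes at that moment; what a row does not reach only later rows make up. A row lasts 1/12 s, in which the tool goes at most 41.7 mm and 7.16 degrees, less where a joint would pass 70% of its speed; a pose out of reach is approached as far as the arm can. A call with a gripper value outside its range is refused whole. The fingers move at their own pace and stop on an object; FORCE is the grip in N (left out, the last holds). Time passes only in rows, so rows that repeat a pose let the fingers close. It gives the time, the measured TCP pose, the force, the opening and the grip force at its end, in the units of the state.
- env.get_state(): the state, without advancing time (a new reading comes with each control period).
- env.get_image(name): name is "scene" or "top"; returns a dict with "frame" (420x560x3 uint8, blue, green, red), "mtx" (3x3 intrinsics, pixels), "world_from_camera" (4x4, takes a point from camera to world coordinates). Camera axes: x right, y up, looking along -z (the intrinsics and any distortion apply to the point x, -y, -z); pixel columns grow to the right and rows downward; lengths in m; the calibration is good to about 2 mm. A picture is of the moment at which its call begins. There is no depth.
- env.hand_in(): hands the job in; it is judged then, once.
The state is a dict: "clock": time; "qpos": joint angles; "dq": joint speeds; "joint_torque": joint torques, N m; "tool_pos": TCP position; "tcp_rot": TCP orientation; "force": force on the tool from outside, world axes, zero at the start; "wrist_torque": the same for the moment, N m; "gripper_width": finger opening in m; "grasp_force": force on a finger pad.
Only numpy, scipy, OpenCV 4.12 (cv2) and the standard library are available. Lean on these libraries where they do the work, as an engineer would, in place of code of your own. Each camera call takes 0.05 s, during which the arm holds its last target. There are 200 camera calls.

## Task

Two boards are clamped in hold-down jigs on the electronics bench. Take the one with the square finned heatsink: swing its hold-down bar up and back until it stands upright or beyond, and leave it there, then slide that board along its channel, out from beneath the bar, until it reaches the stop at the open end, and let go. Keep the board flat on the jig plate rather than lifting it, and leave the other board, with the round capacitor, where it is.

Things in the scene. Friction and masses are not known exactly. Their poses are not given: they have to be found in the camera images.
- jig: Fixed aluminium jig plate under the heatsink board, 12 mm thick; in its frame x -55 to 80, y -90 to 145 mm. Origin on the bench under the bar; z up, x from ball knob to hinge (away from the robot, yaw within 9 deg), y along the channel to its open end, the way the board slides out. Channel 73 mm wide between fences 20 mm high; end stop's inner face at y = 135 mm.
- hold_bar (a joint): Bar's angle, rad: 0 down (start), 1.57 upright, end 2.0. Stays where left; 1.5 N lifts it. Hinge axis along jig y at jig x 65, z 45 mm. Bar lies along jig x at y 0, 12 wide, 8 thick, rubber foot below at x 0. Black ball knob, 26 mm diameter, at its front end, centre 150 mm from the axis: jig x -85, y 0, z 45 mm when down. Pinched along jig y, the ball turns between the fingers.
- heatsink (a point): Centre, half-way up, of the dark finned block fixed on the board to slide: 30 (jig x) by 24 (y) by 44 mm tall; starts 40 mm above the bench, at jig y about -32, x 0; the lowered bar blocks it. Board 70 (x) by 90 (y) by 6 mm, green, top at z 18 mm, 0.13 to 0.25 kg; reaches 57 mm to +y, 33 mm to -y of this point. Against the end stop this point is at jig y 78 mm.
- capacitor (a point): Centre, half-way up, of the round capacitor can (26 mm diameter, 44 mm tall) on the other board, which stays clamped in the other, identical jig.
Mind the look-alikes: they are no part of the job. Leave any red look-alike of the part that bears heatsink alone.

How it is judged:
On the way:
1. the bar is swung up to upright or beyond (at least 80 degrees) while the heatsink board is still in its place (value of joint hold_bar above 1.4 rad and y of heatsink in the frame of jig below 0 m), for 0.2 s.
At the end, for the whole second after the job is handed in: The jig's bar stands upright or beyond (at least 80 degrees up); the heatsink board lies flat in its channel (within 12 mm sideways, 7 mm in height and 6 degrees), clear of the bar and within 18 mm of the end stop; the capacitor board is within 15 mm of where it started (value of joint hold_bar above 1.4 rad and y of heatsink in the frame of jig between 0.06 and 0.09 m and x of heatsink in the frame of jig between -0.012 and 0.012 m and z of heatsink in the frame of jig below 0.047 m and angle between heatsink's own z axis and vertical below 0.1 rad and distance of capacitor from where it was at the start of the episode below 0.015 m); the robot touches nothing.
It fails at once if the heatsink board is lifted more than 20 mm off the jig plate (z of heatsink in the frame of jig above 0.06 m).
It fails at once if the capacitor board is moved more than 15 mm (distance of capacitor from where it was at the start of the episode above 0.015 m).
It also fails if it takes over 51 s, if anything falls off the work surface, if the arm or the gripper's body presses on something with over 40 N, if the wrist force passes 120 N, or if a joint passes its speed limit or range.

## Working session

There is one attempt and no reset: what is moved stays moved. The work goes in short steps, Python scripts to look and compute and a shell command to move; the robot and the scene stay as the last step left them, time stands still between calls to the robot, and variables do not carry over. Pictures are saved under pics/ and viewed, at most 10 in all, crops included, and the job is handed in when it is done.

```bash
mkdir -p pics; ls; python3 - <<'E'
from plant import env
import cv2
for n in("scene","top"):
    r=env.get_image(n); cv2.imwrite(f"pics/{n}0.png",r["frame"]); print(r["mtx"].round(1).tolist(),r["world_from_camera"].round(4).tolist(), [k for k in r])
print(env.get_state())
E
```

```text
pics
[[439.6, 0.0, 271.8], [0.0, 439.6, 216.7], [0.0, 0.0, 1.0]] [[-0.3093, -0.7428, 0.5938, 1.1896], [0.9508, -0.2311, 0.2061, 0.1081], [-0.0158, 0.6284, 0.7778, 0.9436], [0.0, 0.0, 0.0, 1.0]] ['frame', 'mtx', 'world_from_camera']
[[516.0, 0.0, 277.4], [0.0, 516.0, 216.4], [0.0, 0.0, 1.0]] [[0.0011, 0.9834, -0.1816, 0.28], [-1.0, 0.0003, -0.0046, -0.1231], [-0.0044, 0.1816, 0.9834, 1.1933], [0.0, 0.0, 0.0, 1.0]] ['frame', 'mtx', 'world_from_camera']
{'clock': 0.1, 'qpos': array([ 1.26900629e+00,  3.14120358e-01, -4.79524464e-02,  1.21021879e+00,
       -2.94330088e-05,  1.57081582e+00]), 'dq': array([-0.00090449, -0.00176892,  0.00257292, -0.00102469,  0.00158211,
        0.00048472]), 'joint_torque': array([ 3.64017951e-04, -5.40764308e+01,  3.40541482e+01,  1.10836385e-02,
        1.46251369e-05,  1.33735855e-05]), 'tool_pos': array([0.17826685, 0.57263978, 0.40395323]), 'tcp_rot': array([-4.72254458e-01, -3.10569563e+00,  2.32887439e-03]), 'force': array([-0.16811988, -0.09542858,  0.26822935]), 'wrist_torque': array([0.02960789, 0.0379056 , 0.00194104]), 'grasp_force': 0.0, 'gripper_width': 0.08593806482692337}
```

View pics/scene0.png

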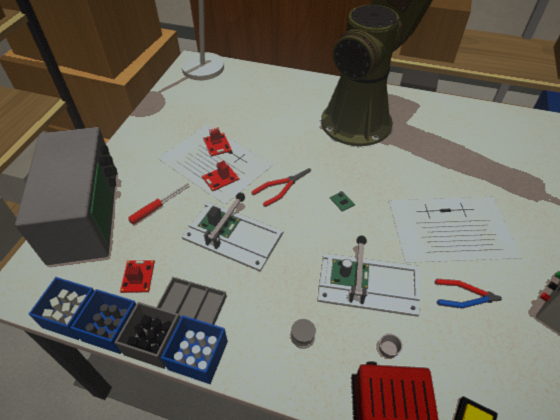

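View pics/top0.png

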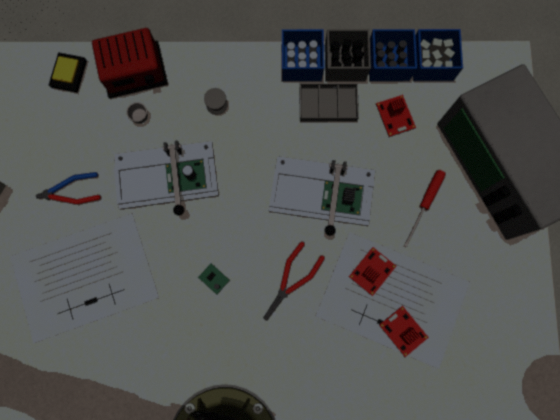

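The top view shows the heatsink jig at about (322,192): ball knob near (330,230), hinge near (338,167), heatsink near (348,196), open end to the left. The capacitor jig is at about (168,175). I'll zoom in to measure.

```bash
cat > h.py <<'E'
import numpy as np,cv2
from plant import env
def ray(r,uv,z):
    K=r["mtx"];T=r["world_from_camera"]
    d=np.linalg.inv(K)@[uv[0],uv[1],1]; d=T[:3,:3]@[d[0],-d[1],-d[2]]; o=T[:3,3]
    return o+d*(z-o[2])/d[2]
def crop(r,x0,y0,w,h,s,name):
    cv2.imwrite(name,cv2.resize(cv2.convertScaleAbs(r["frame"][y0:y0+h,x0:x0+w],alpha=1.6),None,fx=s,fy=s,interpolation=cv2.INTER_CUBIC))
E
python3 - <<'E'
from h import *
r=env.get_image("top"); crop(r,262,145,125,100,6,"pics/c1.png")
E
```

```text
(no output)
```

View pics/c1.png

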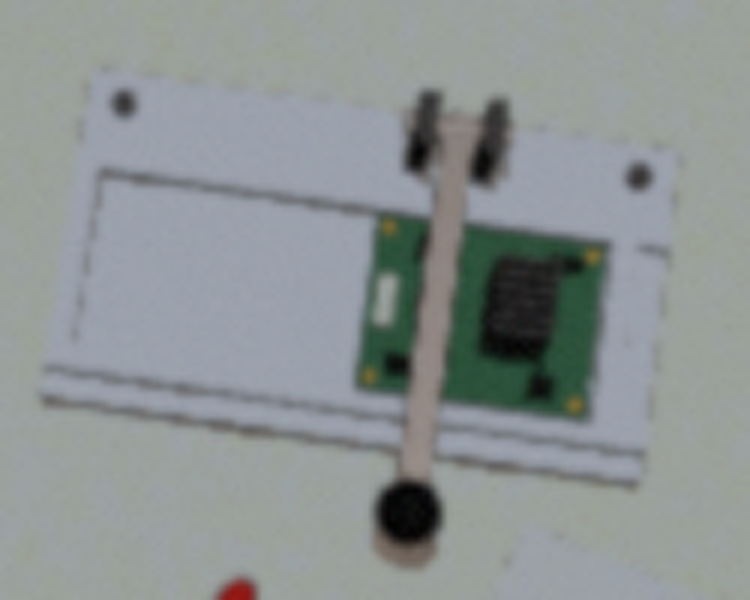

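The crop shows the knob at (408,512), plate corners at (95,70), (677,150), (635,487), (42,402), and board corners at (378,215), (607,243), (590,418), (360,388). All are crop pixels.

```bash
python3 - <<'E'
from h import *
r=env.get_image("top"); f=lambda p,z: ray(r,(p[0]/6+262,p[1]/6+145),z)
k=f((408,512),.045)
P=[f(p,.012) for p in((95,70),(677,150),(635,487),(42,402))]
J=np.array([[80,145],[80,-90],[-55,-90],[-55,145]])/1e3
B=[f(p,.018) for p in((378,215),(607,243),(590,418),(360,388))]
A=np.array(P)[:,:2]; ca,cj=A.mean(0),J.mean(0)
H=(J-cj).T@(A-ca); th=np.arctan2(H[0,1]-H[1,0],H[0,0]+H[1,1])
R=np.array([[np.cos(th),-np.sin(th)],[np.sin(th),np.cos(th)]]); t=ca-R@cj
print("yaw",np.degrees(th),"o",t,"res mm",((A-t)@R-J)*1e3)
print("knob",k,"in jig",R.T@(k[:2]-t)); print("board jig",[(R.T@(b[:2]-t)*1e3).round(1).tolist() for b in B])
s=env.get_state(); print(s["tool_pos"])
T=cv2.Rodrigues(s["tcp_rot"])[0];print(T.round(3))
print("knob expected", R@[-.085,0]+t)
E
```

```text
yaw -8.33644030851927 o [ 0.5426761  -0.24819217] res mm [[ 0.0656431  -2.02832196]
 [ 0.85855907  1.15708563]
 [-0.3580616   2.0901648 ]
 [-0.56614057 -1.21892847]]
knob [ 0.46016603 -0.23606394  0.045     ] in jig [-8.33966678e-02  3.73171574e-05]
board jig [[36.0, 24.6], [37.8, -65.2], [-32.2, -66.8], [-33.4, 22.6]]
[0.17829502 0.5727543  0.40417642]
[[-0.955  0.297 -0.   ]
 [ 0.297  0.955 -0.001]
 [ 0.    -0.001 -1.   ]]
knob expected [ 0.45857423 -0.2358684 ]
```

```bash
T='{"dx":-342,"dy":-284,"dz":0,"turn":-9,"gripper":1}'; python3 -m pendant '[{"dx":-342,"dy":-284,"dz":0,"turn":-9,"gripper":1},{"dx":-342,"dy":-284,"dz":0,"turn":-9,"gripper":1},{"dx":-342,"dy":-284,"dz":0,"turn":-9,"gripper":1},{"dx":-342,"dy":-284,"dz":0,"turn":-9,"gripper":1},{"dx":-342,"dy":-284,"dz":0,"turn":-9,"gripper":1},{"dx":-342,"dy":-284,"dz":0,"turn":-9,"gripper":1},{"dx":-342,"dy":-284,"dz":0,"turn":-9,"gripper":1},{"dx":-342,"dy":-284,"dz":0,"turn":-9,"gripper":1},{"dx":-342,"dy":-284,"dz":0,"turn":-9,"gripper":1},{"dx":-342,"dy":-284,"dz":0,"turn":-9,"gripper":1},{"dx":-342,"dy":-284,"dz":0,"turn":-9,"gripper":1},{"dx":-342,"dy":-284,"dz":0,"turn":-9,"gripper":1}]'
cat > g.py <<'E'
# goal in jig frame (grasp point, mm) -> dx dy dz turn
import sys
from h import *
a=np.radians(-8.34); R=np.array([[np.cos(a),-np.sin(a),0],[np.sin(a),np.cos(a),0],[0,0,1]]); o=np.array([.5427,-.2482,0])
s=env.get_state(); T=cv2.Rodrigues(s["tcp_rot"])[0]
c=s["tool_pos"]+T[:,2]*.155
print("grasp in jig",(R.T@(c-o)*1e3).round(1),"clock",s["clock"],"force jig",(R.T@s["force"]).round(1),"w",s["gripper_width"])
yaw=np.degrees(np.arctan2(T[1,1],T[0,1]))
print("turn",-(90-8.34-yaw))
for g in sys.argv[1:]:
    g=np.array(eval(g))/1e3; print(g*1e3,(T.T@(R@g+o-c)*1e3).round(1))
E
python3 g.py "(-83.5,0,160)" "(-83.5,0,45)"
```

```text
clock: 1.2
tool_pos: [0.4225, 0.1964, 0.4047]
tcp_rot: [0.236, 3.131, -0.002]
force: [-0.7, 1.0, -0.3]
gripper_width: 0.0854
grasp_force: 0.0
grasp in jig [-183.2  422.2  249.7] clock 1.2 force jig [-0.8  0.9 -0.3] w 0.08538107834089947
turn -0.2837120901060217
[-83.5   0.  160. ] [-101.6 -421.6   90.5]
[-83.5   0.   45. ] [-101.5 -421.4  205.5]
```

```bash
python3 -m pendant '[{"dx":-101,"dy":-421,"dz":90,"turn":0,"gripper":1},{"dx":-101,"dy":-421,"dz":90,"turn":0,"gripper":1},{"dx":-101,"dy":-421,"dz":90,"turn":0,"gripper":1},{"dx":-101,"dy":-421,"dz":90,"turn":0,"gripper":1},{"dx":-101,"dy":-421,"dz":90,"turn":0,"gripper":1},{"dx":-101,"dy":-421,"dz":90,"turn":0,"gripper":1},{"dx":-101,"dy":-421,"dz":90,"turn":0,"gripper":1},{"dx":-101,"dy":-421,"dz":90,"turn":0,"gripper":1},{"dx":-101,"dy":-421,"dz":90,"turn":0,"gripper":1},{"dx":-101,"dy":-421,"dz":90,"turn":0,"gripper":1},{"dx":-101,"dy":-421,"dz":90,"turn":0,"gripper":1},{"dx":-101,"dy":-421,"dz":90,"turn":0,"gripper":1}]'
python3 g.py "(-83.5,0,45)"
python3 - <<'E'
from h import *
crop(env.get_image("scene"),130,120,200,150,4,"pics/s1.png")
E
```

```text
clock: 2.2
tool_pos: [0.4598, -0.2348, 0.3134]
tcp_rot: [-0.234, -3.132, 0.002]
force: [0.0, -0.1, 0.5]
gripper_width: 0.0853
grasp_force: 0.0
grasp in jig [-84.1   1.  158.4] clock 2.2 force jig [ 0.  -0.   0.5] w 0.08533210272464072
turn -0.22311368183304126
[-83.5   0.   45. ] [ -0.7  -0.9 113.4]
```

View pics/s1.png

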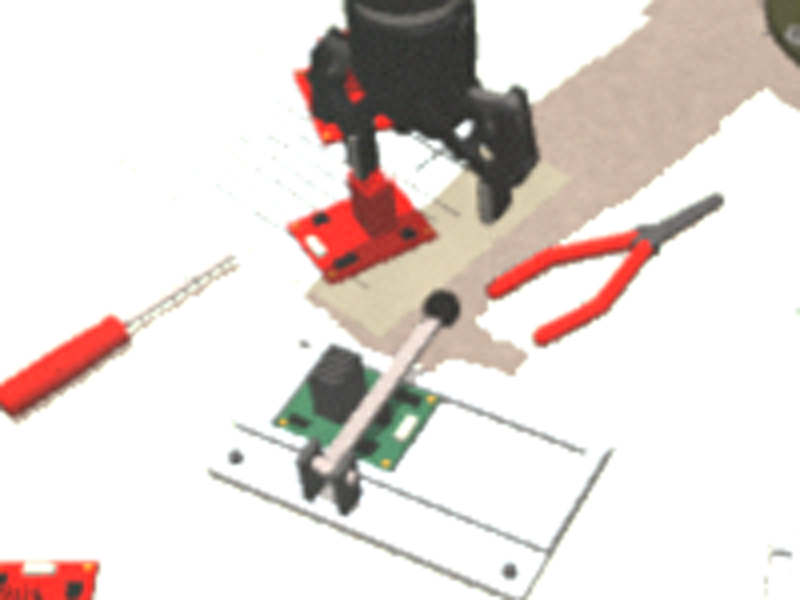

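Fingers straddle the knob at (440,310) and the plier handle is clear of the path. Next I descend and pinch.

```bash
python3 -m pendant '[{"dx":-1,"dy":-1,"dz":40,"turn":0,"gripper":1},{"dx":-1,"dy":-1,"dz":80,"turn":0,"gripper":1},{"dx":-1,"dy":-1,"dz":114,"turn":0,"gripper":1},{"dx":-1,"dy":-1,"dz":114,"turn":0,"gripper":1},{"dx":-1,"dy":-1,"dz":114,"turn":0,"gripper":-1},{"dx":-1,"dy":-1,"dz":114,"turn":0,"gripper":-1},{"dx":-1,"dy":-1,"dz":114,"turn":0,"gripper":-1},{"dx":-1,"dy":-1,"dz":114,"turn":0,"gripper":-1},{"dx":-1,"dy":-1,"dz":114,"turn":0,"gripper":-1},{"dx":-1,"dy":-1,"dz":114,"turn":0,"gripper":-1},{"dx":-1,"dy":-1,"dz":114,"turn":0,"gripper":-1},{"dx":-1,"dy":-1,"dz":114,"turn":0,"gripper":-1}]' 30
python3 g.py
python3 - <<'E'
import numpy as np
for t in np.linspace(0,1.75,14)[1:]: print((-150*(1-np.cos(t))).round(),(-150*np.sin(t)).round())
E
```

```text
clock: 3.25
tool_pos: [0.4615, -0.2338, 0.2029]
tcp_rot: [0.228, 3.13, -0.008]
force: [-1.6, -5.0, 7.5]
gripper_width: 0.024
grasp_force: 29.0
grasp in jig [-81.9   1.7  47.9] clock 3.25 force jig [-0.9 -5.2  7.5] w 0.024010511804524914
turn -0.0030946408507901424
-1.0 -20.0
-5.0 -40.0
-12.0 -59.0
-21.0 -77.0
-33.0 -94.0
-46.0 -108.0
-62.0 -121.0
-79.0 -132.0
-97.0 -140.0
-117.0 -146.0
-137.0 -149.0
-157.0 -150.0
-177.0 -148.0
```

```bash
python3 -m pendant '[{"dx":-1,"dy":0,"dz":-10,"turn":0,"gripper":-1},{"dx":-1,"dy":0,"dz":-20,"turn":0,"gripper":-1},{"dx":-3,"dy":0,"dz":-30,"turn":0,"gripper":-1},{"dx":-5,"dy":0,"dz":-40,"turn":0,"gripper":-1},{"dx":-8,"dy":0,"dz":-50,"turn":0,"gripper":-1},{"dx":-12,"dy":0,"dz":-59,"turn":0,"gripper":-1},{"dx":-16,"dy":0,"dz":-68,"turn":0,"gripper":-1},{"dx":-21,"dy":0,"dz":-77,"turn":0,"gripper":-1},{"dx":-27,"dy":0,"dz":-86,"turn":0,"gripper":-1},{"dx":-33,"dy":0,"dz":-94,"turn":0,"gripper":-1},{"dx":-46,"dy":0,"dz":-108,"turn":0,"gripper":-1},{"dx":-46,"dy":0,"dz":-108,"turn":0,"gripper":-1}]'
python3 g.py
```

```text
clock: 4.25
tool_pos: [0.508, -0.2407, 0.3122]
tcp_rot: [0.228, 3.129, -0.008]
force: [-0.8, -5.7, 2.4]
gripper_width: 0.0241
grasp_force: 30.8
grasp in jig [-34.6   1.6 157.2] clock 4.25 force jig [ 0.  -5.8  2.4] w 0.02412160253154966
turn -0.0036662183834010875
```

```bash
python3 -m pendant '[{"dx":-8,"dy":0,"dz":-7,"turn":0,"gripper":-1},{"dx":-16,"dy":0,"dz":-13,"turn":0,"gripper":-1},{"dx":-33,"dy":0,"dz":-24,"turn":0,"gripper":-1},{"dx":-42,"dy":0,"dz":-28,"turn":0,"gripper":-1},{"dx":-51,"dy":0,"dz":-32,"turn":0,"gripper":-1},{"dx":-61,"dy":0,"dz":-35,"turn":0,"gripper":-1},{"dx":-71,"dy":0,"dz":-38,"turn":0,"gripper":-1},{"dx":-91,"dy":0,"dz":-41,"turn":0,"gripper":-1},{"dx":-111,"dy":0,"dz":-42,"turn":0,"gripper":-1},{"dx":-121,"dy":0,"dz":-41,"turn":0,"gripper":-1},{"dx":-131,"dy":0,"dz":-40,"turn":0,"gripper":-1},{"dx":-131,"dy":0,"dz":-40,"turn":0,"gripper":-1}]'
python3 g.py
python3 - <<'E'
from h import *
crop(env.get_image("scene"),130,70,200,180,4,"pics/x.png"); r=cv2.imread("pics/x.png"); cv2.imwrite("pics/s2.png",r[:600])
E
```

```text
clock: 5.25
tool_pos: [0.6371, -0.2583, 0.3493]
tcp_rot: [0.227, 3.131, -0.001]
force: [0.1, -0.9, 0.1]
gripper_width: 0.0008
grasp_force: 0.4
grasp in jig [ 95.2   3.7 194.3] clock 5.25 force jig [ 0.2 -0.9  0.1] w 0.0008103936336860322
turn 0.04220148324951367
```

View pics/s2.png

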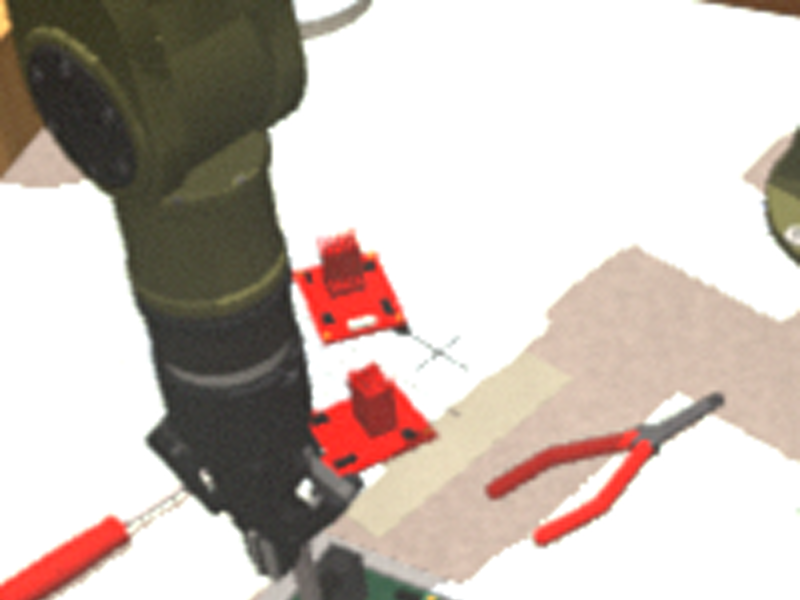

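The ball slipped out of the fingers, since the gripper is now shut. The arm and crop edge hide the bar, so I look lower.

```bash
python3 - <<'E'
from h import *
crop(env.get_image("scene"),150,150,140,120,5,"pics/s3.png")
E
```

```text
(no output)
```

View pics/s3.png

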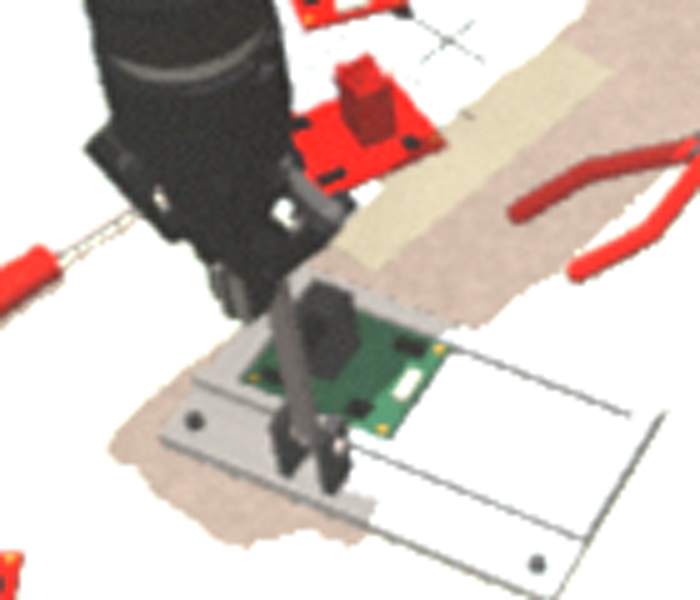

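```bash
python3 - <<'E'
from h import *
r=env.get_image("scene"); a=np.radians(-8.34);R=np.array([[np.cos(a),-np.sin(a),0],[np.sin(a),np.cos(a),0],[0,0,1]]); o=np.array([.5427,-.2482,0])
T=np.linalg.inv(r["world_from_camera"])
def pr(p):
    c=T@np.r_[R@p+o,1]; u=r["mtx"]@[c[0],-c[1],-c[2]]; return ((u[:2]/u[2]-150)*5).round()
for t in (.8,1,1.2,1.3,1.4,1.5,1.6,1.8): print(t,[pr(np.array([.065-l*np.cos(t),0,.045+l*np.sin(t)])).tolist() for l in(0,.08,.15)])
E
```

```text
0.8 [[308.0, 426.0], [352.0, 278.0], [391.0, 146.0]]
1 [[308.0, 426.0], [337.0, 283.0], [363.0, 151.0]]
1.2 [[308.0, 426.0], [320.0, 293.0], [332.0, 168.0]]
1.3 [[308.0, 426.0], [312.0, 300.0], [315.0, 181.0]]
1.4 [[308.0, 426.0], [303.0, 309.0], [298.0, 197.0]]
1.5 [[308.0, 426.0], [294.0, 319.0], [280.0, 216.0]]
1.6 [[308.0, 426.0], [285.0, 331.0], [263.0, 237.0]]
1.8 [[308.0, 426.0], [268.0, 357.0], [229.0, 288.0]]
```

The bar stands at about 1.5 rad with the fingers beyond the ball, on the far side. I'll go over the ball and push it back further with shut fingers from the robot side.

```bash
python3 -m pendant '[{"dx":0,"dy":0,"dz":-30,"turn":0,"gripper":-1},{"dx":0,"dy":0,"dz":-60,"turn":0,"gripper":-1},{"dx":0,"dy":-2,"dz":-60,"turn":0,"gripper":-1},{"dx":40,"dy":-3,"dz":-60,"turn":0,"gripper":-1},{"dx":80,"dy":-3,"dz":-60,"turn":0,"gripper":-1},{"dx":95,"dy":-3,"dz":-60,"turn":0,"gripper":-1},{"dx":95,"dy":-3,"dz":-60,"turn":0,"gripper":-1},{"dx":95,"dy":-3,"dz":-60,"turn":0,"gripper":-1},{"dx":95,"dy":-3,"dz":-35,"turn":0,"gripper":-1},{"dx":95,"dy":-3,"dz":-9,"turn":0,"gripper":-1},{"dx":95,"dy":-3,"dz":-9,"turn":0,"gripper":-1},{"dx":95,"dy":-3,"dz":-9,"turn":0,"gripper":-1}]'
python3 g.py "(68,0,203)"
```

```text
clock: 6.4
tool_pos: [0.5414, -0.2467, 0.3566]
tcp_rot: [-0.226, -3.131, -0.002]
force: [-1.1, 0.6, 0.9]
gripper_width: 0.0001
grasp_force: 0.0
grasp in jig [ -2.    1.4 201.6] clock 6.4 force jig [-1.2  0.4  0.9] w 6.141356741400877e-05
turn 0.07452438041953258
[ 68.   0. 203.] [-70.   -1.5  -1.6]
```

Push to about 1.75 rad, dwell, then back off and take a look.

```bash
python3 -m pendant '[{"dx":-15,"dy":-1,"dz":0,"turn":0,"gripper":-1},{"dx":-30,"dy":-1,"dz":0,"turn":0,"gripper":-1},{"dx":-40,"dy":-1,"dz":0,"turn":0,"gripper":-1},{"dx":-48,"dy":-1,"dz":1,"turn":0,"gripper":-1},{"dx":-56,"dy":-1,"dz":2,"turn":0,"gripper":-1},{"dx":-63,"dy":-1,"dz":3,"turn":0,"gripper":-1},{"dx":-70,"dy":-1,"dz":4,"turn":0,"gripper":-1},{"dx":-70,"dy":-1,"dz":4,"turn":0,"gripper":-1},{"dx":-70,"dy":-1,"dz":4,"turn":0,"gripper":-1}]'
python3 g.py
python3 -m pendant '[{"dx":30,"dy":0,"dz":0,"turn":0,"gripper":-1},{"dx":60,"dy":0,"dz":0,"turn":0,"gripper":-1},{"dx":60,"dy":-30,"dz":0,"turn":0,"gripper":-1},{"dx":60,"dy":-65,"dz":0,"turn":0,"gripper":-1},{"dx":60,"dy":-65,"dz":0,"turn":0,"gripper":-1},{"dx":60,"dy":-65,"dz":0,"turn":0,"gripper":-1}]'
python3 g.py "(0,-68,36)"
python3 - <<'E'
from h import *
crop(env.get_image("scene"),150,130,140,120,5,"pics/s4.png")
E
```

```text
clock: 7.15
tool_pos: [0.6106, -0.2581, 0.3535]
tcp_rot: [-0.227, -3.133, -0.0]
force: [-0.5, 0.3, 0.2]
gripper_width: -0.0005
grasp_force: 0.0
grasp in jig [ 68.6   0.  198.5] clock 7.15 force jig [-0.6  0.2  0.2] w -0.0005457205358233337
turn 0.056883924134666586
clock: 7.65
tool_pos: [0.5408, -0.3151, 0.3539]
tcp_rot: [0.232, 3.133, -0.0]
force: [-1.0, 0.8, -0.8]
gripper_width: -0.0003
grasp_force: 0.0
grasp in jig [  7.9 -66.5 198.9] clock 7.65 force jig [-1.1  0.6 -0.8] w -0.00034480322984652254
turn -0.11745240749522168
[  0. -68.  36.] [  7.9  -1.5 162.9]
```

View pics/s4.png

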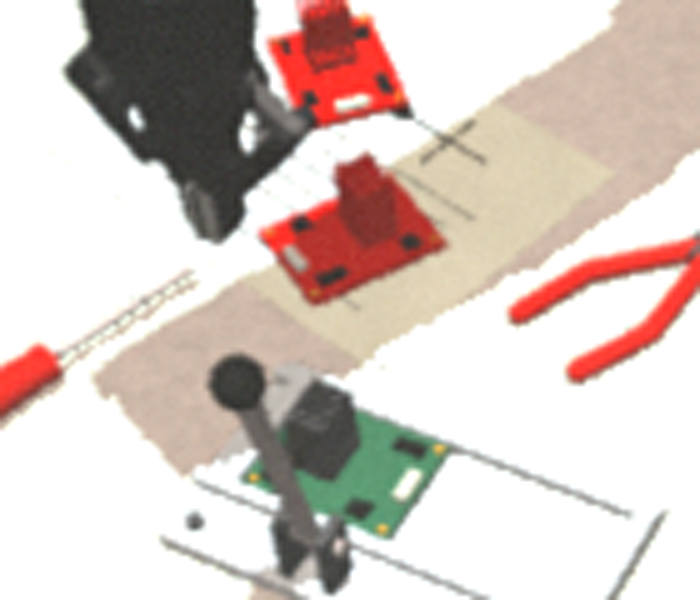

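The bar now leans back at about 1.77 rad (knob at (237,382)), and the board is still in place. Next I lower the shut fingers behind the heatsink on its -y side.

```bash
python3 -m pendant '[{"dx":8,"dy":-9,"dz":0,"turn":0,"gripper":-1},{"dx":8,"dy":-9,"dz":35,"turn":0,"gripper":-1},{"dx":8,"dy":-9,"dz":70,"turn":0,"gripper":-1},{"dx":8,"dy":-9,"dz":105,"turn":0,"gripper":-1},{"dx":8,"dy":-9,"dz":135,"turn":0,"gripper":-1},{"dx":8,"dy":-9,"dz":152,"turn":0,"gripper":-1},{"dx":8,"dy":-9,"dz":152,"turn":0,"gripper":-1},{"dx":8,"dy":-9,"dz":152,"turn":0,"gripper":-1}]'
python3 g.py "(0,-60,47)" "(0,46,47)"
```

```text
clock: 8.37
tool_pos: [0.5318, -0.3208, 0.2011]
tcp_rot: [-0.226, -3.131, -0.002]
force: [0.2, -0.7, 0.7]
gripper_width: 0.0004
grasp_force: 0.0
grasp in jig [ -0.6 -73.2  46.1] clock 8.3667 force jig [ 0.3 -0.7  0.7] w 0.0004299524092055845
turn 0.09978688241280054
[  0. -60.  47.] [-0.6 13.2 -0.9]
[ 0. 46. 47.] [ -0.8 119.2  -0.8]
```

```bash
python3 -m pendant '[{"dx":0,"dy":7,"dz":0,"turn":0,"gripper":-1},{"dx":0,"dy":13,"dz":0,"turn":0,"gripper":-1},{"dx":0,"dy":19,"dz":0,"turn":0,"gripper":-1},{"dx":0,"dy":26,"dz":0,"turn":0,"gripper":-1},{"dx":0,"dy":34,"dz":0,"turn":0,"gripper":-1},{"dx":0,"dy":42,"dz":0,"turn":0,"gripper":-1},{"dx":0,"dy":50,"dz":0,"turn":0,"gripper":-1},{"dx":0,"dy":58,"dz":0,"turn":0,"gripper":-1},{"dx":0,"dy":66,"dz":0,"turn":0,"gripper":-1},{"dx":0,"dy":74,"dz":0,"turn":0,"gripper":-1},{"dx":0,"dy":82,"dz":0,"turn":0,"gripper":-1},{"dx":0,"dy":82,"dz":0,"turn":0,"gripper":-1}]'
python3 g.py
python3 - <<'E'
from h import *
r=env.get_image("scene"); crop(r,160,170,140,110,5,"pics/s5.png")
E
```

```text
clock: 9.37
tool_pos: [0.5442, -0.2384, 0.2013]
tcp_rot: [-0.224, -3.133, -0.003]
force: [-0.1, 1.2, -0.2]
gripper_width: -0.0
grasp_force: 0.0
grasp in jig [-0.1 10.2 46.3] clock 9.3667 force jig [-0.3  1.1 -0.2] w -4.712491062385484e-05
turn 0.1448842546179634
```

View pics/s5.png

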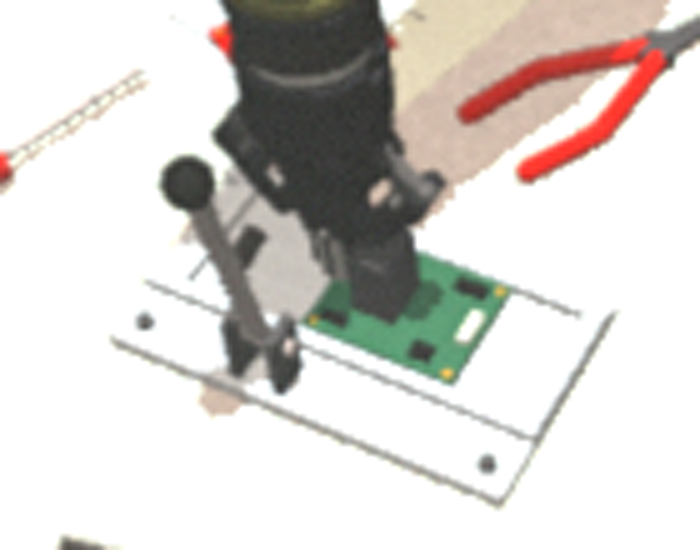

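The board slides flat and straight; its leading corners are at (508,288) and (452,383). I'll measure how far it still has to go.

```bash
python3 - <<'E'
from h import *
r=env.get_image("scene"); a=np.radians(-8.34);R=np.array([[np.cos(a),-np.sin(a)],[np.sin(a),np.cos(a)]]); o=np.array([.5427,-.2482])
for p in((508,288),(452,383)): print(R.T@(ray(r,(p[0]/5+160,p[1]/5+170),.018)[:2]-o))
E
```

```text
[-0.0301421   0.09334687]
[0.03705068 0.09551459]
```

```bash
python3 -m pendant '[{"dx":0,"dy":7,"dz":0,"turn":0,"gripper":-1},{"dx":0,"dy":14,"dz":0,"turn":0,"gripper":-1},{"dx":0,"dy":21,"dz":0,"turn":0,"gripper":-1},{"dx":0,"dy":27,"dz":0,"turn":0,"gripper":-1},{"dx":0,"dy":32,"dz":0,"turn":0,"gripper":-1},{"dx":0,"dy":35,"dz":0,"turn":0,"gripper":-1},{"dx":0,"dy":37,"dz":0,"turn":0,"gripper":-1},{"dx":0,"dy":37,"dz":0,"turn":0,"gripper":-1}]'; python3 g.py
python3 -m pendant '[{"dx":0,"dy":1,"dz":0,"turn":0,"gripper":-1},{"dx":0,"dy":2,"dz":0,"turn":0,"gripper":-1},{"dx":0,"dy":2,"dz":0,"turn":0,"gripper":-1}]'; python3 g.py
```

```text
clock: 10.13
tool_pos: [0.5497, -0.2033, 0.2018]
tcp_rot: [0.226, 3.133, 0.001]
force: [-0.0, -0.5, 0.2]
gripper_width: 0.0002
grasp_force: 0.0
grasp in jig [ 0.4 45.5 46.8] clock 10.1333 force jig [ 0.1 -0.5  0.2] w 0.0002350833019238638
turn 0.08068268598799477
clock: 10.38
tool_pos: [0.5499, -0.2019, 0.2018]
tcp_rot: [0.228, 3.133, -0.0]
force: [-0.4, -0.8, 0.0]
gripper_width: 0.0001
grasp_force: 0.3
grasp in jig [ 0.5 46.8 46.8] clock 10.3833 force jig [-0.3 -0.8  0. ] w 0.0001206618747618935
turn 0.033239677978301074
```

```bash
python3 -m pendant '[{"dx":0,"dy":1,"dz":0,"turn":0,"gripper":-1},{"dx":0,"dy":2,"dz":0,"turn":0,"gripper":-1},{"dx":0,"dy":3,"dz":0,"turn":0,"gripper":-1},{"dx":0,"dy":3,"dz":0,"turn":0,"gripper":-1}]'; python3 g.py
```

```text
clock: 10.72
tool_pos: [0.5504, -0.1988, 0.2018]
tcp_rot: [0.227, 3.133, -0.0]
force: [-0.1, -1.5, -0.2]
gripper_width: -0.0002
grasp_force: 0.6
grasp in jig [ 0.4 50.  46.8] clock 10.7167 force jig [ 0.1 -1.5 -0.2] w -0.00017808437284490064
turn 0.04486767243929535
```

Back off, rise and look.

```bash
python3 -m pendant '[{"dx":0,"dy":-15,"dz":0,"turn":0,"gripper":-1},{"dx":0,"dy":-25,"dz":0,"turn":0,"gripper":-1},{"dx":0,"dy":-25,"dz":-40,"turn":0,"gripper":-1},{"dx":20,"dy":-25,"dz":-75,"turn":0,"gripper":-1},{"dx":50,"dy":-25,"dz":-100,"turn":0,"gripper":-1},{"dx":90,"dy":-25,"dz":-110,"turn":0,"gripper":-1},{"dx":120,"dy":-25,"dz":-120,"turn":0,"gripper":-1},{"dx":120,"dy":-25,"dz":-120,"turn":0,"gripper":-1},{"dx":120,"dy":-25,"dz":-120,"turn":0,"gripper":-1}]'; python3 g.py
python3 - <<'E'
from h import *
r=env.get_image("scene"); crop(r,160,170,140,110,5,"pics/s6.png")
E
```

```text
clock: 11.47
tool_pos: [0.4268, -0.2069, 0.3227]
tcp_rot: [0.23, 3.131, -0.001]
force: [-0.2, 0.9, -1.3]
gripper_width: -0.0
grasp_force: 0.0
grasp in jig [-120.4   24.   167.7] clock 11.4667 force jig [-0.3  0.8 -1.3] w -1.0472086417293163e-05
turn -0.05196856724451493
```

View pics/s6.png

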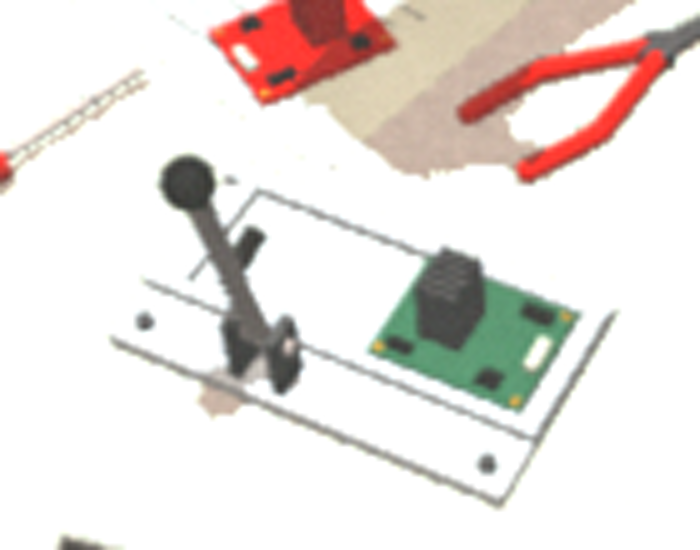

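The board lies flat near the stop, with leading corners at (582,312) and (521,411). The bar is still leaning back.

```bash
python3 - <<'E'
from h import *
r=env.get_image("scene"); a=np.radians(-8.34);R=np.array([[np.cos(a),-np.sin(a)],[np.sin(a),np.cos(a)]]); o=np.array([.5427,-.2482])
for p,z in(((582,312),.018),((521,411),.018),((615,315),.032),((500,503),.012)): print(R.T@(ray(r,(p[0]/5+160,p[1]/5+170),z)[:2]-o))
E
```

```text
[-0.03285556  0.13574102]
[0.03712102 0.13533886]
[-0.02911537  0.15667988]
[0.08716749 0.14892611]
```

```bash
python3 -c "
from plant import env
print(env.hand_in())"
```

```text
the job is handed in; nothing more can be done
None
```

I handed the job in at about 11.5 s: the hold-down bar stands past upright (about 1.77 rad), the heatsink board lies flat within a few mm of the end stop by camera, I never went near the capacitor board, and the gripper is clear; the judge's result was not shown.

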